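# Nip a rough stone in the rock vise with a ring spanner

## Task

A rough stone stands loose between the jaws of the small rock vise: put the large end of the ring spanner on the vise's hexagon and turn it clockwise until both jaws hold the stone firmly, and stop there, for more force would chip it. The notch in the splash guard allows only a short swing, so lift the spanner off and reseat it for each new stroke, never forcing it against the guard. Then take the spanner off and lay it flat on the bench clear of the vise; do not push the jaw with the fingers, and leave the bottle, the brush and the waiting stone alone.

Things in the scene. Friction and masses are not known exactly. Their poses are not given: they have to be found in the camera images.
- vise: rock vise fixed to the bench: grey cast base 160 x 216 mm, grey bed (top 40 mm above the bench), two dark steel jaws with black rubber facings, sheet-steel splash guard all round. Origin: at bench height on the vertical axis of the hexagon. z up; -x points out through the middle of the guard's notch, +x to the stone bay (centre at x = 66 mm); the jaws close along y
- hex (a point): centre of the top of the steel hexagon head, 64 mm above the bench: 27 mm across flats, 18 mm high with the top 4 mm bevelled, on a round seat 46 mm above the bench where the ring comes to rest. z up; two flats face along this frame's x, so the ring fits every 60 degrees, with 6 degrees of play either way. Clockwise from above closes the jaw, 12 mm per radian, 1.3 to 2.2 rad in all
- jaw: moving jaw, driven by the hexagon through pinion and rack. A friction bush resists with 0.45 N m both ways and holds the jaw where left (at rest it can hide the load). Once both jaws nip the stone the turning moment rises by 0.012 N m per newton on the stone: at 0.7 to 1.0 N m in all it is firmly held, above 1.25 N m it chips. Axes as the vise's; origin at the vise's when fully open
- jaw_front (a point): centre of the moving jaw's rubber facing, which looks to -y of the vise, the way the jaw closes; 64 mm wide, 34 mm high, gives 1 mm at 20 N; axes as the vise's
- fixed_jaw (a point): centre of the fixed jaw's rubber facing, same size, which looks to +y of the vise; axes as the vise's
- stone: brown irregular rough stone, about 44 x 52 mm and 36 mm high, standing loose on the vise's bed between the jaws, its 44 mm side roughly across them; origin at the centre of its underside, axes turn with it. Its outline is uneven: where the jaws will grip it cannot be told from its pose
- guard: bright sheet-steel splash guard, part of the vise (same origin and axes): walls 3 mm thick, top rim 85 mm above the bench. Its front wall, at x = -38 mm, has a notch from y = -45 to +45 mm, sill 39 mm above the bench, rims 6 mm thick. With the ring on the hexagon the shank may point up to 40 degrees to either side of the vise's -x before it meets the notch's edges
- spanner_mid (a point): middle of the shank of the steel double-ended offset ring spanner (about 0.28 kg), which lies flat on its two heads, this point 23 mm above their underside. +x runs to the large ring, -x to the small one, 100 mm to each ring's centre; z up. The shank is 14 mm wide and 14 mm high, straight for 50 mm to either side of this point, then bends down to the heads
- big_ring (a point): centre of the large ring of the spanner at its underside; axes as spanner_mid. Six-sided hole 28.6 mm across flats, two flats facing along x; outside 43 mm, 16 mm high. The small ring at the other end (23.4 mm hole, 36 mm outside) does not go over the hexagon
- spanner: the whole spanner: origin midway between its rings, at the underside of the heads; axes as spanner_mid. Keep it clear of the trim saw on the right-hand rear of the bench, whose table (120 mm up) begins 0.62 m and more ahead of the robot
- waiting_stone: grey and white rough stone 32 x 44 x 23 mm on the bench to the left of the vise; leave it alone
- bottle: brown dropper bottle, 33 mm wide and 102 mm high, on the bench to the left of the vise; leave it alone
- brush: wooden scrub brush 54 x 153 x 49 mm on the bench to the left of the vise; leave it alone
Mind the look-alikes: they are no part of the job. Of the things that look like the stone, the middle-sized one is meant.

How it is judged:
By the outcome, as a careful person would: the job done as asked, in the order asked, and still so for the second after the job is handed in, with the robot touching nothing.
It also fails if it takes over 72 s, if anything falls off the work surface, if the arm or the gripper's body presses on something with over 40 N, if the wrist force passes 120 N, or if a joint passes its speed limit or range.

## Robot

A 7-joint arm with a two-finger parallel gripper is mounted at the origin on a cart in front of the work surface, level with it; the furniture and walls round the work are solid. World frame = base frame: x ahead of the robot, y to its left, z up, the work surface at z = 0. Lengths are in m, angles in rad, forces in N, time in s.
With the tool pointing down it reaches from about 0.35 to 0.9 m from the base axis. Payload 7.2 kg.
Tool frame: the origin (TCP) lies midway between the tips of the shut fingers; the grasp point (between the pads) lies 19 mm behind it; z points along the fingers, y is the direction in which the jaws open and shut (so a half turn about z gives the same grasp; the last joint's range is limited). The gripper opens to 85 mm and grips with 20 to 120 N. Pads are 22 mm wide; open, the fingers measure 114 mm over their backs; the gripper's body (76 mm by 85 mm) begins 54 mm behind the grasp point. The pads swing forward as they close: fully open they stand 13 mm farther back than shut.
Start: joints at [-1.185, 0.411, -0.013, 1.596, 0.006, 1.134, -0.082], TCP at [0.274, 0.562, 0.231] pointing down, gripper open.
Joint ranges: [-2.95, 2.95], [-0.29, 1.99], [-1.47, 1.44], [0.14, 2.54], [-1.03, 4.17], [0.13, 1.85], [-2.86, 2.86]. Speed limits (rad/s): [2.39, 2.39, 3.01, 3.01, 3.14, 3.14, 3.14].

## Interface

Orientations are given as a unit quaternion [w, x, y, z].
In Python, from station import * gives the robot as it stands.
- The arm moves only by the shell command python3 -m creep 'ROWS'. ROWS is JSON, a list of rows, each a list of 3 entries, a list of its own where there are three numbers: the closure in counts, from 0 (fully open) to 255 (shut), then the shift along the tool's x, y, z in mm, then the turn about the tool's z in degrees. A call has 1 to 10 rows; each row shifts and turns the commanded pose from where the row before left it, along the tool's axes as they then stand; what a row does not reach is not made up. A row lasts 1/8 s, in which the tool goes at most 62.5 mm and 10.7 degrees, less where a joint would pass 70% of its speed; a pose out of reach is approached as far as the arm can. A call is refused whole if a number of a shift passes 62.5 or a number of a turn 10.7, either way. A call with a gripper value outside its range is refused whole. The fingers move at their own pace and stop on an object; the grip force is fixed at half the most. Time passes only in rows, so rows that do not move let the fingers close. It gives the time, the measured TCP pose, the force and the opening at its end, in the units of the state.
- read_state(): the state, without advancing time (a new reading comes with each control period).
- camera(name): name is "side" or "top" or "wrist"; returns a dict with "frame" (420x560x3 uint8, red, green, blue), "depth" (420x560 float32, m along the optical axis (not along the pixel's ray), 0 where there is no reading), "intrinsics" (3x3 intrinsics, pixels), "view" (4x4, takes a point from world to camera coordinates). Camera axes: x right, y up, looking along -z (the intrinsics and any distortion apply to the point x, -y, -z); pixel columns grow to the right and rows downward; lengths in m; the calibration is good to about 2 mm. The wrist camera is an equidistant fisheye: a pixel r from the principal point sees the ray r / f radians off the axis. A picture is of the moment at which its call begins.
- sign_off(): hands the job in, once; it reports no verdict.
The state is a dict: "time_s": time; "joint_pos": joint angles; "joint_velocities": joint speeds; "tau": joint torques, N m; "tcp_pos": TCP position; "tool_rot": TCP orientation; "ft_force": force on the tool from outside, world axes, zero at the start; "ft_torque": the same for the moment, N m; "gripper_width": finger opening in m.
Only numpy, scipy, OpenCV 4.12 (cv2) and the standard library are available. Lean on these libraries where they do the work, as an engineer would, in place of code of your own. Each camera call takes 0.05 s, during which the arm holds its last target.

## Working session

There is one attempt and no reset: what is moved stays moved. The work goes in short steps, Python scripts to look and compute and a shell command to move; the robot and the scene stay as the last step left them, time stands still between calls to the robot, and variables do not carry over. Pictures are saved under pics/ and viewed, and the job is handed in when it is done.

```bash
ls; mkdir -p pics
python3 - <<'E'
from station import *
import cv2
s=read_state(); print(s)
for n in ["side","top","wrist"]:
    c=camera(n); cv2.imwrite(f"pics/{n}0.png",c["frame"][:,:,::-1]); print(n,c["intrinsics"],c["view"])
E
```

```text
pics
{'time_s': 0.0, 'joint_pos': array([-1.1852214 ,  0.41188682, -0.01270707,  1.59707917,  0.00558409,
        1.13427022, -0.08217374]), 'joint_velocities': array([ 3.17148529e-04,  1.41775248e-03, -8.50805874e-04,  2.14304241e-04,
       -1.06625435e-05,  1.09051636e-03,  1.01473586e-03]), 'tau': array([-4.00329191e-04, -6.00615978e+01,  6.81980420e-01, -2.99402261e+01,
        1.37369789e-02,  1.07461805e-02,  4.79158686e-06]), 'tcp_pos': array([0.27379103, 0.56127842, 0.23044685]), 'tool_rot': array([-1.30954053e-04,  2.24926387e-01,  9.74375428e-01, -7.93348163e-04]), 'ft_force': array([ 0.64627683,  0.54609167, -0.01046195]), 'ft_torque': array([-0.00330973,  0.02911768, -0.02166253]), 'gripper_width': 0.08560957268442676}
side [[481.7615446    0.         276.55987336]
 [  0.         481.7615446  202.68850995]
 [  0.           0.           1.        ]] [[-0.99982668 -0.01834748 -0.00316014  0.57602672]
 [ 0.00582198 -0.46934837  0.88299389 -0.05884174]
 [-0.01768392  0.88282245  0.46937384 -1.45695572]
 [ 0.          0.          0.          1.        ]]
top [[493.37219915   0.         284.14237875]
 [  0.         493.37219915 210.22423562]
 [  0.           0.           1.        ]] [[ 0.00895857 -0.99995462  0.00324214 -0.02004603]
 [ 0.99615659  0.00920696  0.08710505 -0.59646799]
 [-0.08713094  0.00244934  0.99619386 -1.22866603]
 [ 0.          0.          0.          1.        ]]
wrist [[325.1922621    0.         279.93759662]
 [  0.         325.1922621  208.51936146]
 [  0.           0.           1.        ]] [[ 4.38738927e-01  8.98614172e-01 -8.50502916e-04 -6.25423538e-01]
 [-8.62188817e-01  4.20687513e-01 -2.82227674e-01  3.72259482e-02]
 [-2.53255992e-01  1.24557561e-01  9.59347078e-01 -3.79507544e-01]
 [ 0.00000000e+00  0.00000000e+00  0.00000000e+00  1.00000000e+00]]
```

View pics/side0.png

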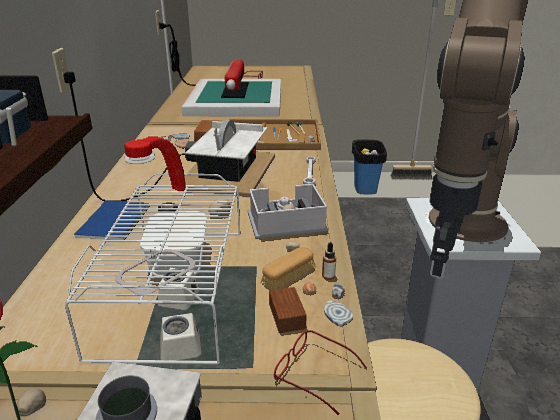

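View pics/top0.png

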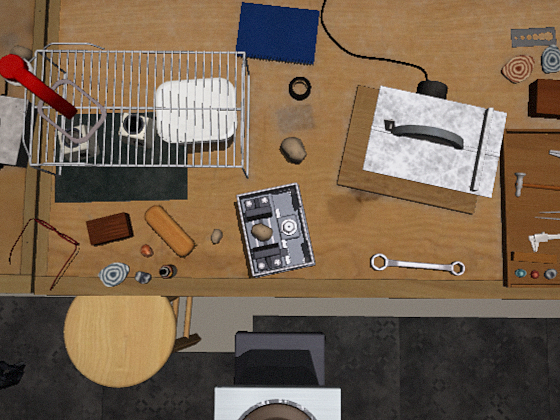

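View pics/wrist0.png

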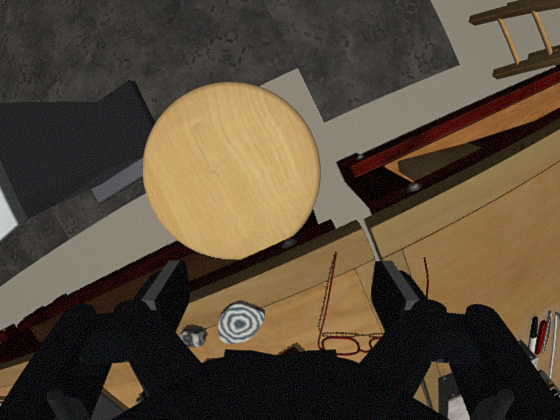

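```bash
cat > h.py <<'E'
from station import *
import cv2, numpy as np
def ray(c,u,v):
    K=c["intrinsics"];V=c["view"];R=V[:3,:3];t=V[:3,3]
    d=np.array([(u-K[0,2])/K[0,0],-(v-K[1,2])/K[1,1],-1.0])
    return -R.T@t, R.T@d
def onplane(c,u,v,z):
    o,d=ray(c,u,v); s=(z-o[2])/d[2]; return o+s*d
def bydepth(c,u,v):
    o,d=ray(c,u,v); return o+c["depth"][int(round(v)),int(round(u))]*d
def proj(c,p):
    q=c["view"][:3,:3]@np.array(p)+c["view"][:3,3]; K=c["intrinsics"]
    return K[0,0]*q[0]/-q[2]+K[0,2], K[1,1]*-q[1]/-q[2]+K[1,2]
def crop(c,x0,y0,x1,y1,k,name):
    cv2.imwrite("pics/"+name+".png",cv2.resize(np.ascontiguousarray(c["frame"][y0:y1,x0:x1,::-1]),None,fx=k,fy=k,interpolation=cv2.INTER_CUBIC))
E
python3 - <<'E'
from h import *
c=camera("top")
np.savez("top.npz",frame=c["frame"],depth=c["depth"],intrinsics=c["intrinsics"],view=c["view"])
crop(c,225,170,325,290,5,"visecrop")
crop(c,360,240,480,290,6,"spcrop")
for p in [(378,262),(458,267),(418,265),(289,226),(262,232),(300,240)]: print(p,bydepth(c,*p))
E
```

```text
(378, 262) [ 4.67355556e-01 -2.57478401e-01 -1.66798883e-05]
(458, 267) [ 0.45644086 -0.46261796  0.00208551]
(418, 265) [ 0.46125008 -0.35182625  0.0314147 ]
(289, 226) [ 0.55441971 -0.02680538  0.06501445]
(262, 232) [0.53871786 0.03898376 0.07337382]
(300, 240) [ 0.52162915 -0.05573865  0.01681691]
```

View pics/visecrop.png

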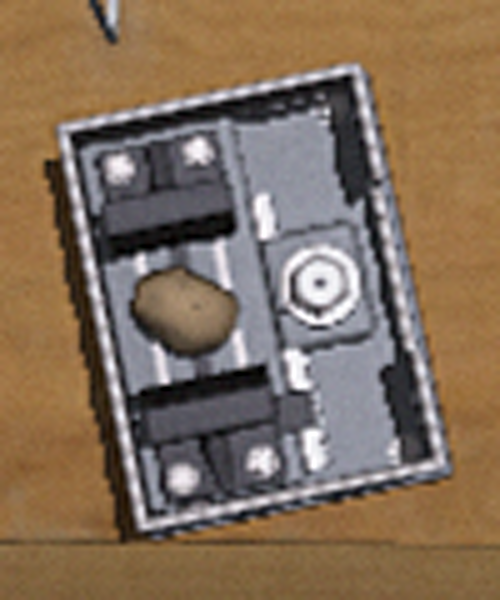

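View pics/spcrop.png

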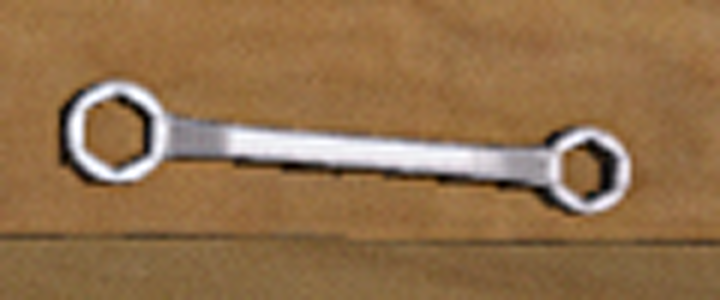

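The top view shows the vise around (275,230), with the hexagon at (288,226) and the stone between the jaws at (262,232). The spanner lies from its large ring at (379,262) to the small one at (458,268).

Things that could be mistaken for what I want:
- **Stone:** the one in the vise bay at (262,232), the larger pebble at (292,150) and the small ones at (216,236) and (147,250). I choose the one in the bay.
- **Spanner head:** the large ring at (379,262) or the small one at (458,268). I choose the large one.
- **Hexagon:** the hexagon at (288,226), the black ring at (300,88) or the jaw bolts. I choose the one at (288,226).

The two crops confirm these choices.

Run:
```python
from h import *
c=dict(np.load("top.npz"))
f=c["frame"]; hsv=cv2.cvtColor(f,cv2.COLOR_RGB2HSV)
m=((hsv[...,1]<60)&(hsv[...,2]>90)).astype(np.uint8)
mm=np.zeros_like(m); mm[245:285,365:475]=m[245:285,365:475]
cnt,h=cv2.findContours(mm,cv2.RETR_CCOMP,cv2.CHAIN_APPROX_NONE)
for i,k in enumerate(cnt):
    a=cv2.contourArea(k)
    if a>15:
        M=cv2.moments(k); print(a,h[0][i],M['m10']/M['m00'],M['m01']/M['m00'],cv2.minEnclosingCircle(k))
for u,v in [(379.0,261.5),(457.5,267.8)]: print(onplane(c,u,v,.016))
print("hex",onplane(c,288.3,226.3,.064))
# rim corners  from crop
co=[(67,128),(362,68),(447,468),(143,528)]
P=[onplane(c,225+(u+.5)/5-.5,170+(v+.5)/5-.5,.085) for u,v in co]
for p in P: print(p)
P=np.array(P); e=[P[(i+1)%4]-P[i] for i in range(4)]
print([ (np.linalg.norm(x),np.degrees(np.arctan2(x[1],x[0]))) for x in e]); print(P.mean(0))
```

```text
645.0 [-1 -1  1 -1] 414.34160206718343 264.2989664082687 ((417.5, 264.5), 46.82423782348633)
80.5 [ 2 -1 -1  0] 457.75983436853 267.8364389233954 ((457.6111145019531, 267.6111145019531), 5.624669075012207)
123.0 [-1  1 -1  0] 379.0 261.5 ((379.0, 261.5), 6.946321964263916)
[ 0.46889299 -0.25694466  0.016     ]
[ 0.45474626 -0.4563754   0.016     ]
hex [ 0.55372177 -0.02510283  0.064     ]
[0.62706592 0.09793009 0.085     ]
[ 0.6578154  -0.04518915  0.085     ]
[ 0.46444907 -0.08730688  0.085     ]
[0.43456995 0.05823765 0.085     ]
[(np.float64(0.14638527369716733), np.float64(-77.87421671693313)), (np.float64(0.1979000821725398), np.float64(-167.71215014784022)), (np.float64(0.1485798476507171), np.float64(101.60117472759475)), (np.float64(0.1965456378537866), np.float64(11.651027860437168))]
[0.54597509 0.00591793 0.085     ]
```

```bash
python3 -m creep '[[0,[0,0,0],9.7],[0,[0,0,0],9.7],[0,[0,0,0],9.7],[0,[0,0,0],9.7],[0,[0,0,0],9.7],[0,[0,0,0],9.8],[0,[0,0,0],9.8]]'; python3 -m creep '[[0,[-25,7,0],0],[0,[-45,12.6,0],0],[0,[-45,12.6,0],0],[0,[-45,12.6,0],0],[0,[-45,12.6,0],0],[0,[-45,12.6,0],0],[0,[-45,12.6,0],0],[0,[-45,12.6,0],0],[0,[-45,12.6,0],0],[0,[-45,12.6,0],0]]'
```

```text
time_s: 1.08
tcp_pos: [0.2739, 0.5616, 0.2311]
tool_rot: [0.0, 0.734, 0.679, -0.0]
ft_force: [-0.1, 0.2, 0.1]
gripper_width: 0.0855
time_s: 2.33
tcp_pos: [0.3634, 0.1227, 0.2314]
tool_rot: [-0.0, 0.732, 0.681, 0.0]
ft_force: [1.0, -0.1, 0.0]
gripper_width: 0.0858
```

Run:
```python
from h import *
c=camera("wrist"); cv2.imwrite("pics/w1.png",c["frame"][:,:,::-1]); V=c["view"]
print(-V[:3,:3].T@V[:3,3], -V[2,:3]); print(read_state()["tcp_pos"],read_state()["joint_pos"])
```

```text
[0.36918576 0.19469367 0.37498764] [-0.01868692 -0.27971766 -0.95990043]
[0.36405843 0.11717258 0.23134747] [-0.94854022 -0.04650276  0.50204264  2.15727448  0.02706156  1.02568938
 -0.53772369]
```

View pics/w1.png

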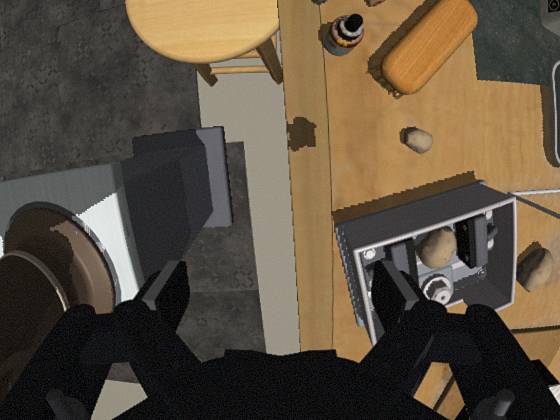

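```bash
python3 -m creep '[[0,[-34.6,39.8,0],0],[0,[-34.6,39.8,0],0],[0,[-34.6,39.8,0],0],[0,[-34.6,39.8,0],0],[0,[-34.6,39.8,0],0],[0,[0,0,0],0]]'
python3 - <<'E'
from h import *
c=camera("wrist"); cv2.imwrite("pics/w2.png",c["frame"][:,:,::-1]); np.savez("w2.npz",**c)
crop(c,200,100,340,240,5,"w2c")
E
```

```text
time_s: 3.12
tcp_pos: [0.551, -0.0661, 0.2308]
tool_rot: [0.001, 0.734, 0.68, -0.001]
ft_force: [-0.1, -0.9, -0.1]
gripper_width: 0.0854
```

View pics/w2.png

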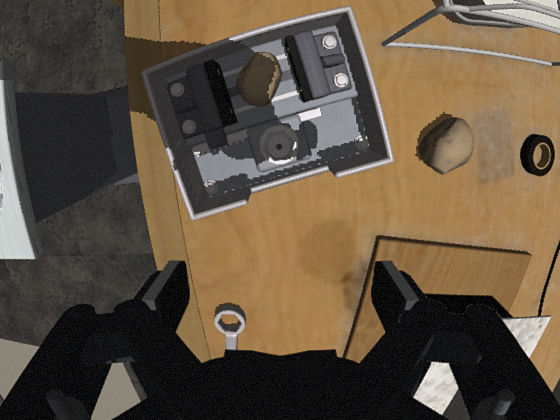

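View pics/w2c.png

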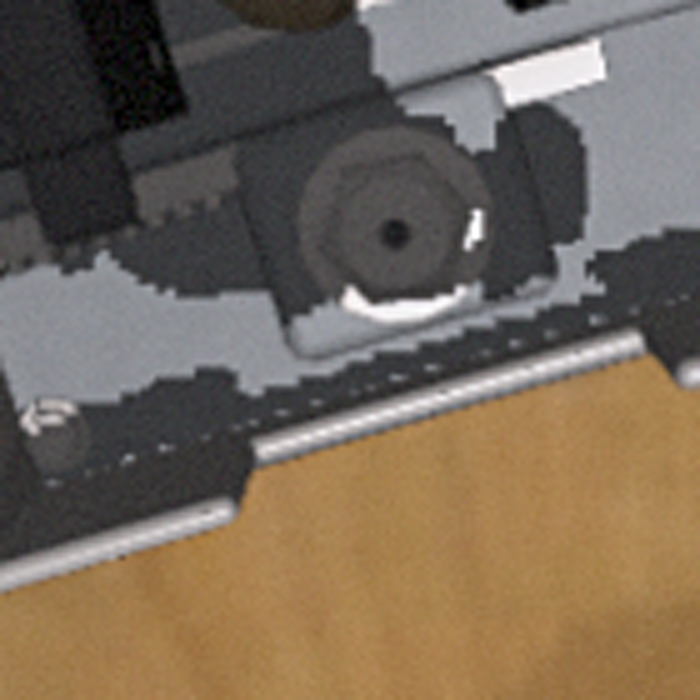

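```bash
cat >> h.py <<'E'
def wray(c,u,v):
    K=c["intrinsics"];V=c["view"];R=V[:3,:3];t=V[:3,3]
    x,y=(u-K[0,2])/K[0,0],(v-K[1,2])/K[1,1]; th=np.hypot(x,y); s=np.sin(th)/max(th,1e-9)
    return -R.T@t, R.T@np.array([x*s,-y*s,-np.cos(th)])
def wplane(c,u,v,z):
    o,d=wray(c,u,v); return o+(z-o[2])/d[2]*d
E
python3 - <<'E'
from h import *
c=dict(np.load("w2.npz"))
f=c["frame"][115:175,245:310,::-1]
g=cv2.cvtColor(np.ascontiguousarray(f),cv2.COLOR_BGR2GRAY)
g=np.clip((g.astype(float)-30)*4,0,255).astype(np.uint8)
g=cv2.bilateralFilter(cv2.resize(g,None,fx=9,fy=9,interpolation=cv2.INTER_CUBIC),15,40,9)
cv2.imwrite("pics/w2h.png",g)
print(wplane(c,278.6,146.4,.064))
# notch edges/ rim
for n,(u,v) in dict(nl=(240,505),nr=(670,375),sl=(258,455),sr=(640,345)).items():
    print(n,wplane(c,200+(u+.5)/5-.5,100+(v+.5)/5-.5,.085 if n[0]=='n' else .039))
E
```

```text
[ 0.55404856 -0.02361516  0.064     ]
nl [ 0.52184397 -0.0691093   0.085     ]
nr [ 0.60223447 -0.05066086  0.085     ]
sl [ 0.5211796  -0.07048318  0.039     ]
sr [ 0.6032829  -0.05289512  0.039     ]
```

View pics/w2h.png

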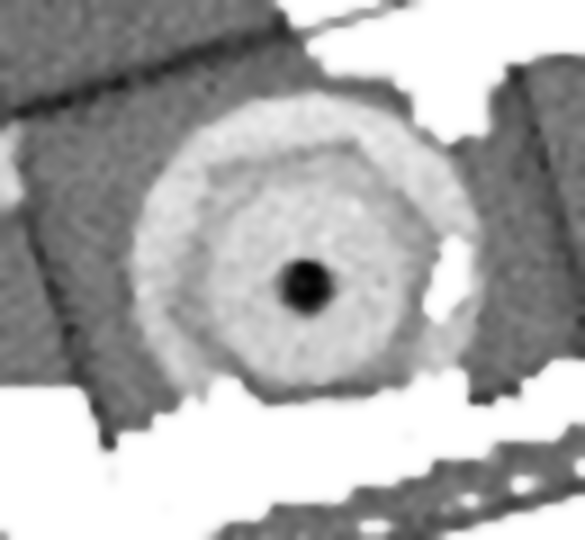

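```bash
python3 -m creep '[[0,[-42.4,-9.7,0],0],[0,[-42.4,-9.7,0],0],[0,[-42.4,-9.7,0],0],[0,[-42.4,-9.7,0],0],[0,[-42.4,-9.7,0],0],[0,[-42.4,-9.7,0],0],[0,[-42.4,-9.7,20],0],[0,[0,0,50],0],[0,[0,0,30],0],[0,[0,0,0],0]]'
python3 - <<'E'
from h import *
c=camera("wrist"); cv2.imwrite("pics/w3.png",c["frame"][:,:,::-1]); np.savez("w3.npz",**c)
c2=dict(np.load("w2.npz"))
for (u,v) in [(205,165),(355,142),(437,235),(265,400),(175,315)]:
    p=wplane(c2,245+(u+.5)/9-.5,115+(v+.5)/9-.5,.060)[:2]-[.554,-.0236]; print(p,np.hypot(*p),np.degrees(np.arctan2(p[1],p[0])))
E
```

```text
time_s: 4.42
tcp_pos: [0.4596, -0.3513, 0.1295]
tool_rot: [-0.002, 0.732, 0.682, -0.0]
ft_force: [-0.4, -0.4, 0.4]
gripper_width: 0.0852
[-0.00974812  0.01355082] 0.016692827828446725 125.73028533311847
[0.00636995 0.01475977] 0.016075665892986393 66.65615992825823
[0.01436595 0.00412509] 0.014946464920071513 16.021066384542234
[-0.00539953 -0.01235325] 0.013481756331691935 -113.60985895542058
[-0.01429904 -0.00234247] 0.014489638307417325 -170.69643159157263
```

View pics/w3.png

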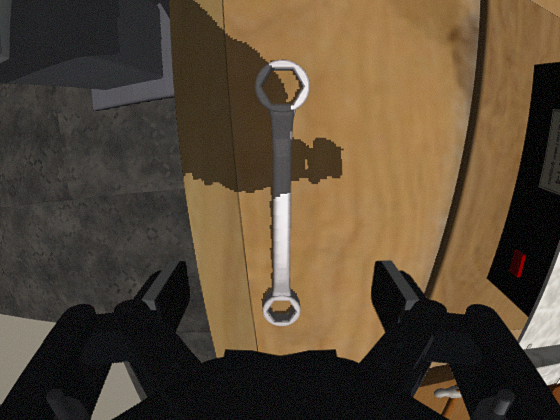

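Run:
```python
from h import *
c=dict(np.load("w3.npz"))
a=wplane(c,283,86,.016); b=wplane(c,281,309,.016); print(a,b,np.linalg.norm(a-b),np.degrees(np.arctan2(*(a-b)[1::-1])),(a+b)/2)
s=read_state(); print(s["tcp_pos"],s["tool_rot"])
from scipy.spatial.transform import Rotation as R
q=s["tool_rot"]; print(R.from_quat([q[1],q[2],q[3],q[0]]).as_matrix())
```

```text
[ 0.46927924 -0.25542893  0.016     ] [ 0.4539499  -0.45185706  0.016     ] 0.197025376495473 85.53765390221629 [ 0.46161457 -0.353643    0.016     ]
[ 0.4604989  -0.3524167   0.13120877] [-8.61593753e-04  7.31615904e-01  6.81716528e-01  4.07697492e-05]
[[ 0.07052515  0.99750938 -0.00111507]
 [ 0.99750924 -0.07052367  0.0013163 ]
 [ 0.00123438 -0.00120512 -0.99999851]]
```

```bash
python3 -m creep '[[0,[-3,1.2,35],0],[0,[0,0,40],0],[0,[0,0,35],0],[0,[0,0,15],0],[0,[0,0,0],0],[255,[0,0,0],0],[255,[0,0,0],0],[255,[0,0,0],0],[255,[0,0,0],0],[255,[0,0,0],0]]'
```

```text
time_s: 5.72
tcp_pos: [0.4616, -0.3569, 0.0068]
tool_rot: [0.0, 0.732, 0.681, 0.0]
ft_force: [-1.4, 1.0, 6.2]
gripper_width: 0.0128
```

```bash
python3 -m creep '[[255,[0,0,-15],0],[255,[0,0,-35],0],[255,[0,0,-40],0],[255,[20,7,-25],0],[255,[40.2,15.6,0],0],[255,[40.2,15.6,0],0],[255,[40.2,15.6,0],0],[255,[40.2,15.6,0],0],[255,[40.2,15.6,0],0],[255,[20,8.6,0],-7.3]]'; python3 -m creep '[[255,[0,0,0],-7.3],[255,[0,0,0],0],[255,[0,0,0],0]]';  python3 - <<'E'
from h import *
c=camera("wrist"); cv2.imwrite("pics/w4.png",c["frame"][:,:,::-1]); np.savez("w4.npz",**c)
crop(c,220,20,340,140,6,"w4c")
s=read_state(); print(s["tcp_pos"],s["tool_rot"],s["ft_force"],s["ft_torque"],s["joint_pos"])
E
```

```text
time_s: 6.98
tcp_pos: [0.5728, -0.1198, 0.1214]
tool_rot: [-0.0, 0.685, 0.729, 0.0]
ft_force: [-0.4, -0.6, -2.6]
gripper_width: 0.0129
time_s: 7.35
tcp_pos: [0.5718, -0.1237, 0.1216]
tool_rot: [0.0, 0.641, 0.768, -0.0]
ft_force: [-0.1, -0.4, -3.1]
gripper_width: 0.0128
[ 0.57179143 -0.12367558  0.12147233] [-1.93065447e-07  6.40707096e-01  7.67785395e-01 -6.93274118e-05] [ 0.07652    -0.6446205  -3.16822356] [-0.02013623 -0.02069331 -0.03808642] [-0.33539559  0.52389906  0.64011018  1.84148617 -0.38975175  0.90444435
  0.66596333]
```

View pics/w4.png

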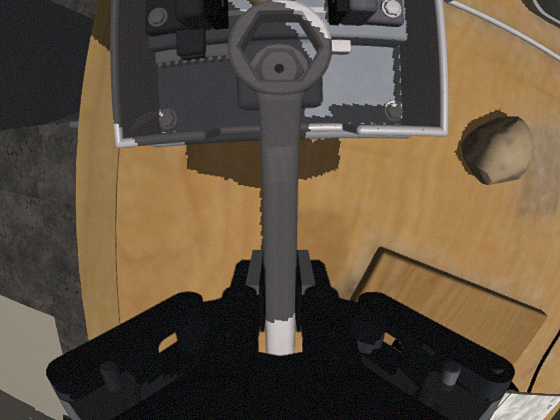

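View pics/w4c.png

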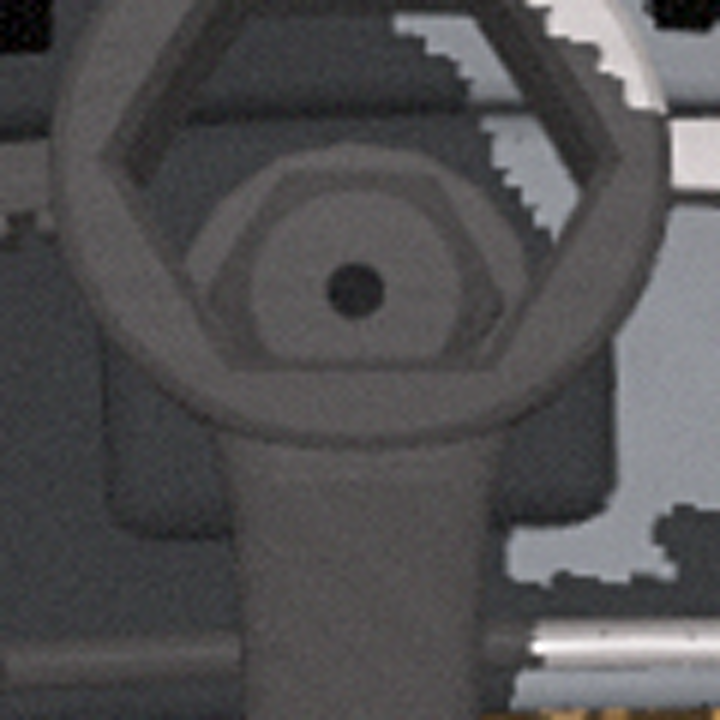

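Run:
```python
from h import *
c=dict(np.load("w4.npz"))
def o(u,v): return 220+(u+.5)/6-.5,20+(v+.5)/6-.5
h=wplane(c,*o(355,290),.064); r=wplane(c,*o(360,155),.1307)
l,rr=wplane(c,*o(105,155),.1307),wplane(c,*o(615,155),.1307)
print(h,r,np.linalg.norm(l-rr),"expect .033")
s=read_state(); a=2*np.arctan2(s["tool_rot"][2],s["tool_rot"][1]); print(np.degrees(a))
x=np.array([np.cos(a),np.sin(a)]);y=np.array([np.sin(a),-np.cos(a)])
print("ring rel tcp tool x,y",(r[:2]-s["tcp_pos"][:2])@x,(r[:2]-s["tcp_pos"][:2])@y)
d=(h-r)[:2]; print("shift",d@x,d@y)
```

```text
[ 0.55391816 -0.02333483  0.064     ] [ 0.55445717 -0.02351713  0.1307    ] 0.03466823048744466 expect .033
100.31086757486779
ring rel tcp tool x,y 0.1016436318179006 0.0008729160160441153
shift 0.00027583417923881116 -0.0004976766805533941
```

```bash
python3 -m creep '[[255,[0.3,-0.5,20],0],[255,[0,0,22],0],[255,[0,0,0],0],[255,[0,0,0],0]]';  python3 - <<'E'
from h import *
c=camera("wrist"); np.savez("w5.npz",**c)
crop(c,220,0,340,120,6,"w5c")
s=read_state(); print(s["tcp_pos"],s["tool_rot"],s["ft_force"],s["ft_torque"])
E
```

```text
time_s: 7.9
tcp_pos: [0.5718, -0.1235, 0.08]
tool_rot: [0.0, 0.64, 0.768, 0.0]
ft_force: [0.3, 0.3, -2.7]
gripper_width: 0.0129
[ 0.5720819  -0.12335894  0.08021792] [5.62968344e-04 6.39804168e-01 7.68537721e-01 2.83461843e-04] [ 0.19157415  0.62676778 -3.44567013] [-0.00506221 -0.00798642 -0.03377245]
```

View pics/w5c.png

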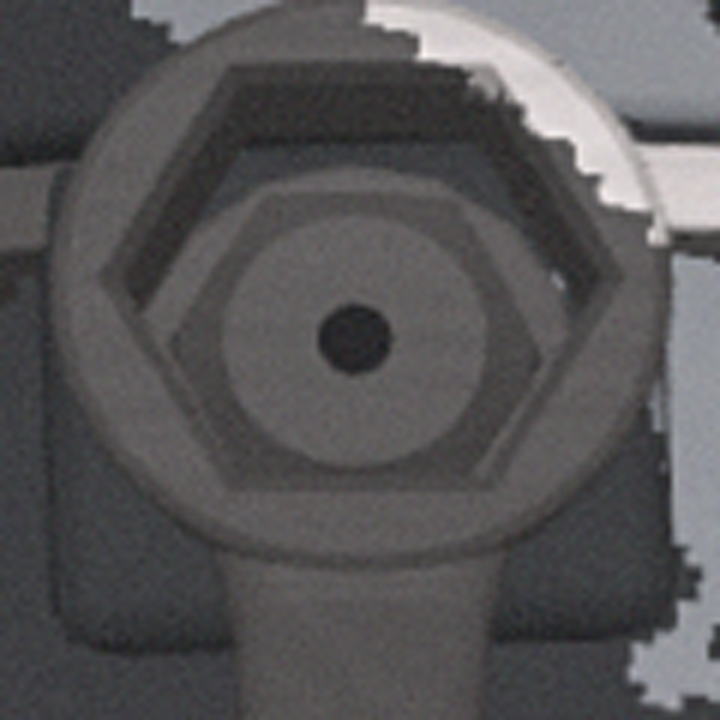

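Run:
```python
from h import *
c=dict(np.load("w5.npz"))
def o(u,v): return 220+(u+.5)/6-.5,0+(v+.5)/6-.5
s=read_state(); a=2*np.arctan2(s["tool_rot"][2],s["tool_rot"][1])
x=np.array([np.cos(a),np.sin(a)]);y=np.array([np.sin(a),-np.cos(a)])
h=wplane(c,*o(354,339),.064)
zu=s["tcp_pos"][2]-.0068
for z,p,l,rr in [(zu,(355,337),(133,300),(577,300)),(zu+.016,(361,280),(105,280),(620,280))]:
    r=wplane(c,*o(*p),z); d=(h-r)[:2]; print(z,h,r,"shift",d@x,d@y, np.linalg.norm(wplane(c,*o(*l),z)-wplane(c,*o(*rr),z)))
for u,v in [(235,75),(240,70)]: pass
print(c["depth"][int(o(300,25)[1]),int(o(300,25)[0])], [bydepth for _ in []])
# ring top height from depth
for u,v in [(140,150),(80,260),(640,280),(120,420),(360,520)]:
    uu,vv=o(u,v); org,d=wray(c,uu,vv); fwd=-c["view"][2,:3]; D=c["depth"][int(round(vv)),int(round(uu))]; print(org+d*D/(d@fwd))
```

```text
0.07341792404691169 [ 0.55381232 -0.02334889  0.064     ] [ 0.55419497 -0.0248909   0.07341792] shift 0.0015858322949602083 -9.674069692723028e-05 0.033630465822492524
0.08941792404691169 [ 0.55381232 -0.02334889  0.064     ] [ 0.55442452 -0.02373664  0.08941792] shift 0.0004923199185853999 -0.0005317587984878054 0.03491560270466531
0.11561543 []
[ 0.53777769 -0.01663951  0.08887359]
[ 0.53537702 -0.02537084  0.08976875]
[ 0.57286223 -0.02011678  0.0904635 ]
[ 0.54030168 -0.03630408  0.09055912]
[ 0.55742282 -0.04044307  0.09025684]
```

```bash
python3 -m creep '[[255,[1.1,-0.2,5],0],[255,[0,0,5],0],[255,[0,0,4],0],[255,[0,0,0],0]]';  python3 - <<'E'
from h import *
c=camera("wrist"); np.savez("w6.npz",**c)
crop(c,220,0,340,120,6,"w6c")
s=read_state(); print(s["tcp_pos"],s["tool_rot"],s["ft_force"],s["ft_torque"])
E
```

```text
time_s: 8.45
tcp_pos: [0.5714, -0.1222, 0.0655]
tool_rot: [0.0, 0.64, 0.769, 0.0]
ft_force: [-0.2, -0.8, 1.6]
gripper_width: 0.0134
[ 0.57135052 -0.12218602  0.06557133] [1.87820622e-04 6.39579408e-01 7.68725005e-01 1.14274796e-04] [ 0.1103435  -0.84524855  0.62490468] [0.13438145 0.14794149 0.01507627]
```

View pics/w6c.png

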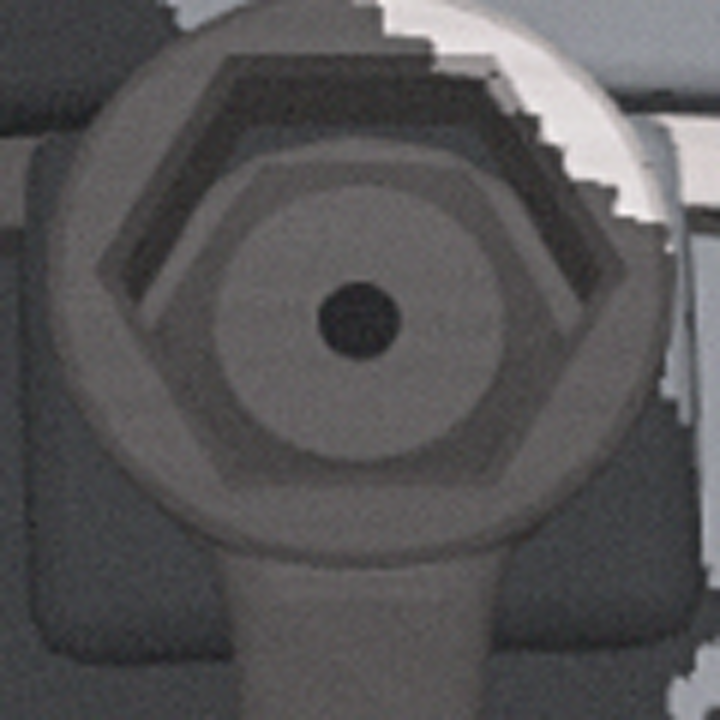

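```bash
python3 -m creep '[[255,[-1.6,0.2,-1],0],[255,[0,0,1],0],[255,[0,0,2],0],[255,[0,0,0],0]]';  python3 - <<'E'
from h import *
c=camera("wrist"); np.savez("w7.npz",**c)
crop(c,220,0,340,120,6,"w7c")
s=read_state(); print(s["tcp_pos"],s["tool_rot"],s["ft_force"],s["ft_torque"])
E
```

```text
time_s: 9.0
tcp_pos: [0.5713, -0.1233, 0.0629]
tool_rot: [-0.0, 0.639, 0.769, -0.0]
ft_force: [-0.4, -0.6, -3.3]
gripper_width: 0.0128
[ 0.57144723 -0.12331395  0.0630094 ] [-2.07586586e-04  6.39412337e-01  7.68863967e-01 -1.42625158e-04] [-0.5142047   0.58859991 -4.19836434] [-0.0410974   0.01880223 -0.03155248]
```

View pics/w7c.png

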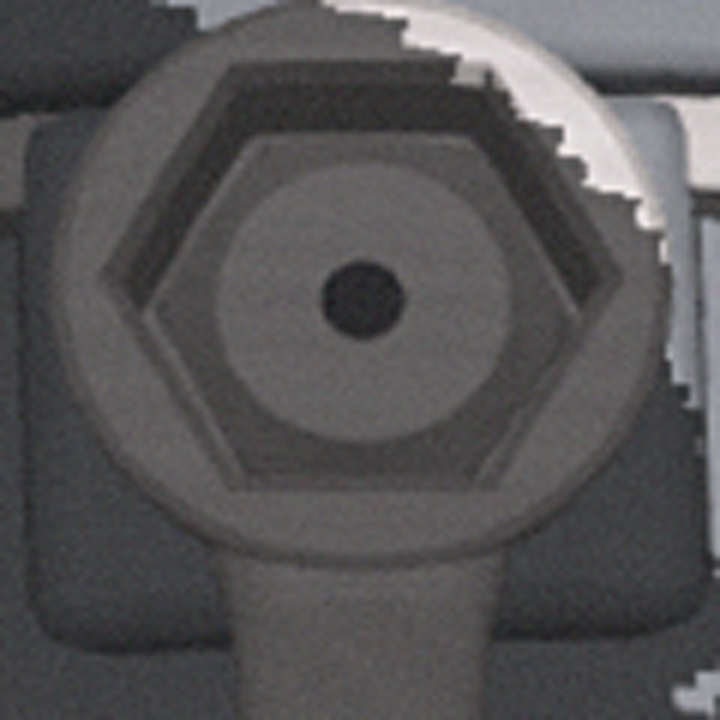

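The ring is on the hexagon, evenly fitted and with no load on it. I'll lower it to the seat.

```bash
python3 -m creep '[[255,[0,0,4],0],[255,[0,0,3],0],[255,[0,0,2],0],[255,[0,0,0],0]]';  python3 - <<'E'
from h import *
s=read_state(); print(s["tcp_pos"],s["tool_rot"],s["ft_force"],s["ft_torque"])
E
```

```text
time_s: 9.55
tcp_pos: [0.5715, -0.1234, 0.0541]
tool_rot: [-0.0, 0.639, 0.769, -0.0]
ft_force: [-1.0, 0.0, -2.2]
gripper_width: 0.013
[ 0.57151447 -0.12342594  0.05406448] [-1.28675625e-04  6.39442956e-01  7.68838524e-01 -1.17778806e-04] [-0.9568309   0.02398364 -2.16666737] [-0.07883181  0.00876319  0.02939532]
```

```bash
python3 -m creep '[[255,[0.3,-7,0],4],[255,[0.2,-7,0],4],[255,[0.3,-7,0],4],[255,[0.2,-7,0],4]]';  python3 - <<'E'
from h import *
s=read_state(); print(s["tcp_pos"],s["tool_rot"],s["ft_force"],s["ft_torque"])
E
```

```text
time_s: 10.05
tcp_pos: [0.5441, -0.125, 0.0546]
tool_rot: [0.001, 0.741, 0.672, 0.0]
ft_force: [1.8, -0.2, -4.1]
gripper_width: 0.0124
[ 0.54409029 -0.12495256  0.0545822 ] [6.51181957e-04 7.40743621e-01 6.71787484e-01 2.00977566e-04] [ 1.79312752 -0.1703533  -4.09704762] [-0.17940298 -0.22748273  0.34904545]
```

```bash
cat >> h.py <<'E'
def st(hx=(.5537,-.0249)):
    s=read_state(); q=s["tool_rot"]; a=2*np.arctan2(q[2],q[1])
    x=np.array([np.cos(a),np.sin(a)]);y=np.array([np.sin(a),-np.cos(a)])
    p=s["tcp_pos"];r=p[:2]-np.array(hx);F=s["ft_force"];T=s["ft_torque"]
    print("t %.2f ang %.1f rel %.1f z %.4f R %.4f lat %.4f Fr %.1f Ft %.1f Fz %.1f Tz %.3f M %.3f"%(s["time_s"],np.degrees(a),np.degrees(a)-102,p[2],-r@x,r@y,F[:2]@x,F[:2]@y,F[2],T[2],r[0]*F[1]-r[1]*F[0]+T[2]))
E
python3 -m creep '[[255,[0.3,-7.9,0],4.5],[255,[0.3,-7.9,0],4.5],[255,[0.3,-7.9,0],4.5],[255,[0.3,-7.9,0],4.5]]'; python3 -c "from h import *;st()"; python3 -m creep '[[255,[0,0,0],0]]'>/dev/null
python3 - <<'E'
from h import *
st(); c=camera("top"); crop(c,225,170,345,290,5,"t8"); c=camera("wrist");cv2.imwrite("pics/w8.png",c["frame"][:,:,::-1])
E
```

```text
time_s: 10.55
tcp_pos: [0.5134, -0.1172, 0.0546]
tool_rot: [0.001, 0.837, 0.547, 0.0]
ft_force: [2.2, -0.9, -4.0]
gripper_width: 0.0128
t 10.55 ang 66.4 rel -35.6 z 0.0546 R 0.1007 lat 0.0000 Fr 0.0 Ft 2.4 Fz -4.0 Tz 0.325 M 0.567
t 10.68 ang 66.5 rel -35.5 z 0.0545 R 0.1007 lat -0.0005 Fr -2.0 Ft 0.3 Fz -3.3 Tz 0.138 M 0.169
```

View pics/t8.png

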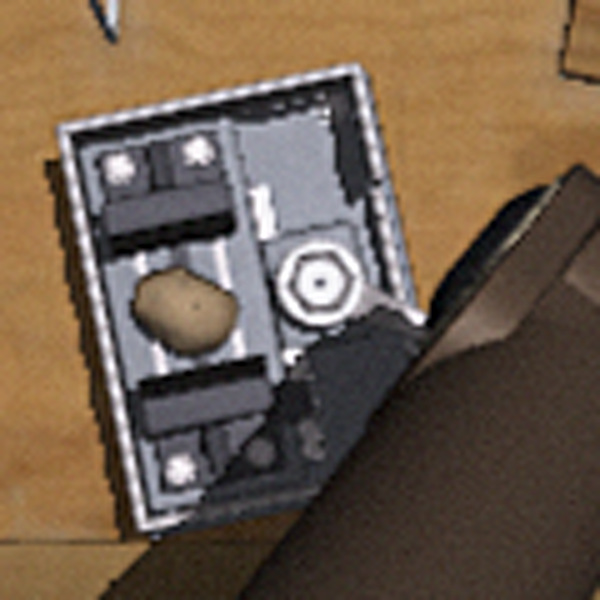

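View pics/w8.png

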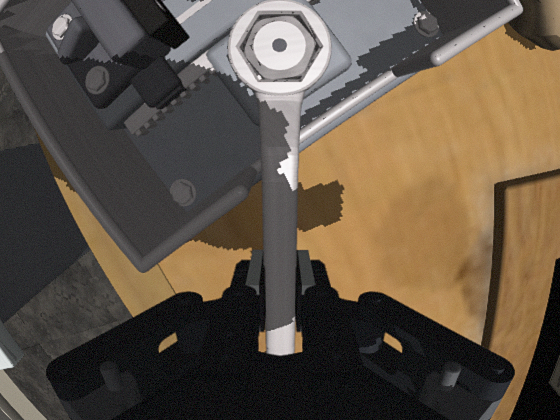

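```bash
python3 -m creep '[[255,[0.1,4.9,0],-2.8],[255,[0.1,4.9,0],-2.8],[255,[0,0,0],0],[255,[0,0,-6],0],[255,[0,0,-10],0],[255,[0,0,-12],0],[255,[0,0,0],0]]';python3 -c "from h import *;st()"; python3 -m creep '[[255,[1.5,17.5,0],-10],[255,[1.5,17.5,0],-10],[255,[1.5,17.5,0],-10],[255,[1.5,17.5,0],-10],[255,[1.5,17.5,0],-10],[255,[1.5,17.5,0],-10],[255,[0,0,0],0],[255,[0,0,0],0]]'
python3 - <<'E'
from h import *
st(); c=camera("wrist");cv2.imwrite("pics/w9.png",c["frame"][:,:,::-1]);crop(c,220,0,340,120,6,"w9c")
E
```

```text
time_s: 11.65
tcp_pos: [0.5233, -0.1203, 0.0836]
tool_rot: [0.001, 0.808, 0.589, 0.001]
ft_force: [0.4, -0.1, -3.3]
gripper_width: 0.0129
t 11.65 ang 72.1 rel -29.9 z 0.0836 R 0.1001 lat 0.0003 Fr 0.0 Ft 0.5 Fz -3.3 Tz -0.007 M 0.039
time_s: 12.65
tcp_pos: [0.62, -0.1, 0.082]
tool_rot: [-0.0, 0.408, 0.913, -0.0]
ft_force: [-0.0, 0.3, -3.6]
gripper_width: 0.0126
t 12.65 ang 131.8 rel 29.8 z 0.0820 R 0.1002 lat -0.0007 Fr 0.2 Ft 0.1 Fz -3.6 Tz 0.020 M 0.034
```

View pics/w9.png

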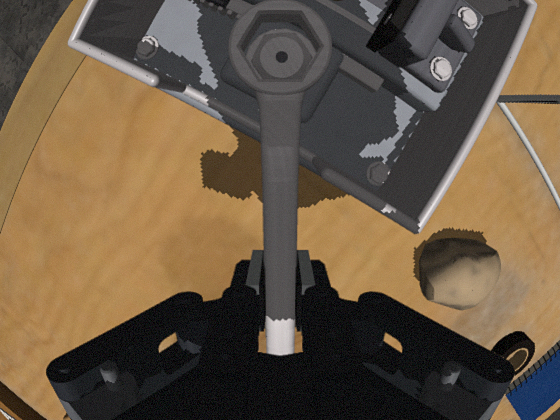

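View pics/w9c.png

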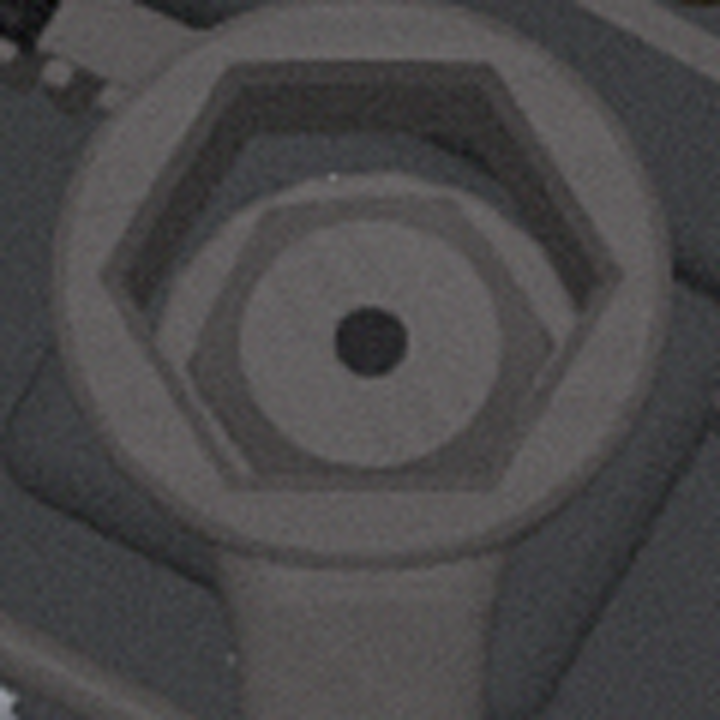

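```bash
python3 -m creep '[[255,[-0.3,0.6,9],0],[255,[0,0,5],0],[255,[0,0,4],0],[255,[0,0,0],0]]';python3 -c "from h import *;st()"
```

```text
time_s: 13.2
tcp_pos: [0.6212, -0.0991, 0.0638]
tool_rot: [-0.0, 0.406, 0.914, -0.0]
ft_force: [0.1, -0.2, -2.8]
gripper_width: 0.0129
t 13.20 ang 132.1 rel 30.1 z 0.0638 R 0.1004 lat 0.0004 Fr -0.2 Ft -0.1 Fz -2.8 Tz 0.042 M 0.035
```

Free of load again at underside height of about 57 mm, so it has engaged past the bevel. I'll lower it to the seat.

```bash
python3 -m creep '[[255,[0,0,4],0],[255,[0,0,3],0],[255,[0,0,2],0],[255,[0,0,0],0]]';python3 -c "from h import *;st()"; python3 -m creep '[[255,[0.3,-7,0],4],[255,[0.2,-7,0],4],[255,[0.3,-7,0],4],[255,[0.2,-7,0],4]]';python3 -c "from h import *;st()"; python3 -m creep '[[255,[0.3,-7,0],4],[255,[0.2,-7,0],4],[255,[0.3,-7,0],4],[255,[0.2,-7,0],4]]';python3 -c "from h import *;st()"
```

```text
time_s: 13.7
tcp_pos: [0.6214, -0.0991, 0.0551]
tool_rot: [-0.0, 0.406, 0.914, -0.0]
ft_force: [-0.2, -0.2, -3.8]
gripper_width: 0.0127
t 13.70 ang 132.1 rel 30.1 z 0.0551 R 0.1005 lat 0.0005 Fr -0.1 Ft -0.3 Fz -3.8 Tz 0.073 M 0.045
time_s: 14.2
tcp_pos: [0.5985, -0.1146, 0.0553]
tool_rot: [0.0, 0.53, 0.848, 0.0]
ft_force: [-0.3, 0.5, -3.8]
gripper_width: 0.0125
t 14.20 ang 116.0 rel 14.0 z 0.0553 R 0.1003 lat 0.0008 Fr 0.6 Ft -0.0 Fz -3.8 Tz 0.526 M 0.523
time_s: 14.7
tcp_pos: [0.5719, -0.1236, 0.0554]
tool_rot: [0.0, 0.643, 0.766, -0.0]
ft_force: [-0.8, -1.1, -3.8]
gripper_width: 0.0128
t 14.70 ang 100.0 rel -2.0 z 0.0554 R 0.1004 lat 0.0007 Fr -1.0 Ft -1.0 Fz -3.8 Tz 0.482 M 0.382
```

```bash
python3 -m creep '[[255,[0.2,-7,0],4],[255,[0.3,-7,0],4]]'>/dev/null;python3 -c "from h import *;st()"; python3 -m creep '[[255,[0.1,-5.2,0],3],[255,[0.2,-5.3,0],3]]'>/dev/null;python3 -c "from h import *;st()";python3 -m creep '[[255,[0.1,-5.2,0],3]]'>/dev/null;python3 -c "from h import *;st()"; python3 -m creep '[[255,[0.1,-5.2,0],3]]'>/dev/null;python3 -c "from h import *;st()"
```

```text
t 14.95 ang 92.0 rel -10.0 z 0.0555 R 0.1004 lat 0.0007 Fr -2.2 Ft 0.3 Fz -4.0 Tz 0.551 M 0.580
t 15.20 ang 86.1 rel -15.9 z 0.0555 R 0.1005 lat 0.0007 Fr -1.4 Ft -0.1 Fz -4.4 Tz 0.594 M 0.580
t 15.32 ang 83.1 rel -18.9 z 0.0555 R 0.1005 lat 0.0007 Fr -1.5 Ft -0.4 Fz -3.6 Tz 0.523 M 0.479
t 15.45 ang 80.1 rel -21.9 z 0.0555 R 0.1005 lat 0.0007 Fr -1.9 Ft -0.9 Fz -4.3 Tz 0.545 M 0.456
```

Run:
```python
from h import *
c=camera("top"); crop(c,225,170,345,290,5,"t10"); c=camera("wrist");cv2.imwrite("pics/w10.png",c["frame"][:,:,::-1])
```

```text
(no output)
```

View pics/t10.png

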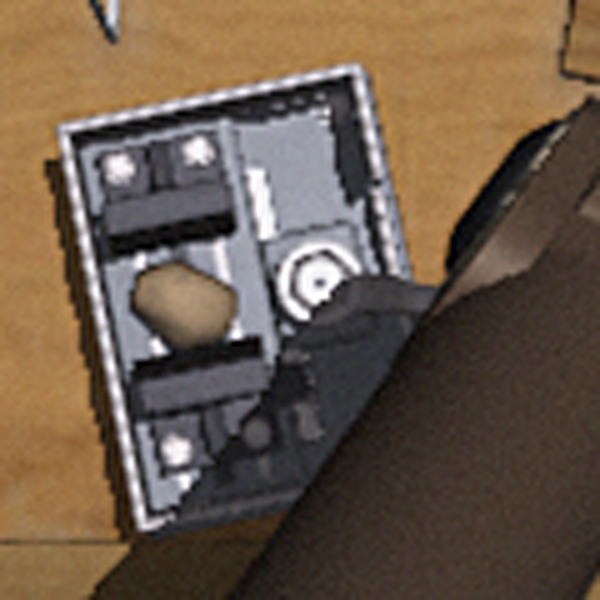

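View pics/w10.png

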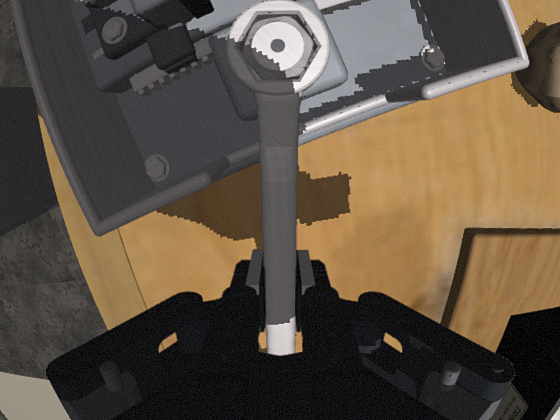

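```bash
for i in 1 2 3 4; do :; done; python3 -m creep '[[255,[0.1,-5.2,0],3]]'>/dev/null;python3 -c "from h import *;st()"; python3 -m creep '[[255,[0.2,-5.3,0],3]]'>/dev/null;python3 -c "from h import *;st()";python3 -m creep '[[255,[0.1,-5.2,0],3]]'>/dev/null;python3 -c "from h import *;st()"; python3 -m creep '[[255,[0.1,-5.2,0],3]]'>/dev/null;python3 -c "from h import *;st()"; python3 -m creep '[[255,[0.1,-3.5,0],2]]'>/dev/null;python3 -c "from h import *;st()"
```

```text
t 15.68 ang 77.2 rel -24.8 z 0.0555 R 0.1006 lat 0.0008 Fr -1.3 Ft -2.2 Fz -4.1 Tz 0.601 M 0.382
t 15.80 ang 74.1 rel -27.9 z 0.0554 R 0.1006 lat 0.0007 Fr -2.8 Ft -1.0 Fz -3.7 Tz 0.561 M 0.454
t 15.93 ang 71.1 rel -30.9 z 0.0554 R 0.1006 lat 0.0007 Fr -2.5 Ft -0.0 Fz -2.6 Tz 0.547 M 0.541
t 16.05 ang 68.1 rel -33.9 z 0.0554 R 0.1007 lat 0.0007 Fr -2.4 Ft -1.6 Fz -2.4 Tz 0.567 M 0.409
t 16.18 ang 66.1 rel -35.9 z 0.0554 R 0.1007 lat 0.0007 Fr -5.2 Ft -1.4 Fz -3.2 Tz 0.572 M 0.432
```

```bash
python3 -m creep '[[255,[-0.2,4.9,0],-2.8],[255,[0,4.9,0],-2.8],[255,[0,0,0],0],[255,[0,0,-6],0],[255,[0,0,-10],0],[255,[0,0,-12],0],[255,[0,0,0],0]]'>/dev/null;python3 -c "from h import *;st()"; python3 -m creep '[[255,[1.5,17.5,0],-10],[255,[1.5,17.5,0],-10],[255,[1.5,17.5,0],-10],[255,[1.5,17.5,0],-10],[255,[1.5,17.5,0],-10],[255,[1.5,17.5,0],-10],[255,[0,0,0],0],[255,[0,0,0],0]]'>/dev/null
python3 - <<'E'
from h import *
st(); c=camera("wrist");cv2.imwrite("pics/w11.png",c["frame"][:,:,::-1]);crop(c,220,0,340,120,6,"w11c")
E
```

```text
t 17.05 ang 71.7 rel -30.3 z 0.0848 R 0.0999 lat 0.0020 Fr 0.3 Ft 0.2 Fz -3.3 Tz 0.009 M 0.028
t 18.05 ang 131.4 rel 29.4 z 0.0831 R 0.1012 lat -0.0000 Fr -0.3 Ft -0.0 Fz -3.5 Tz -0.009 M -0.012
```

View pics/w11c.png

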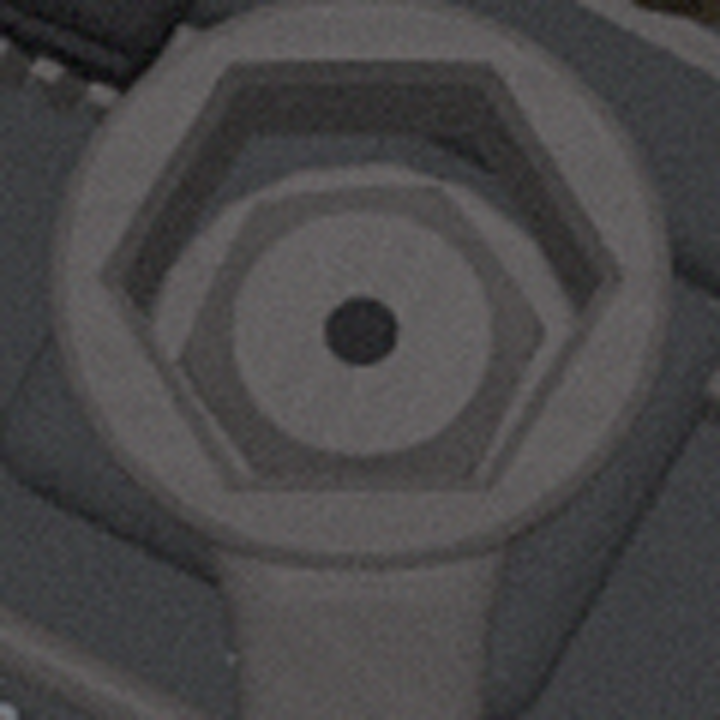

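View pics/w11.png

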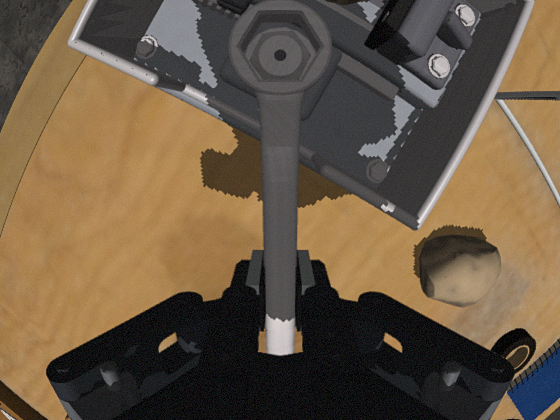

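```bash
python3 -m creep '[[255,[0.5,0.1,10],0],[255,[0,0,5],0],[255,[0,0,4],0],[255,[0,0,0],0]]'>/dev/null;python3 -c "from h import *;st()"
```

```text
t 18.60 ang 131.7 rel 29.7 z 0.0637 R 0.1005 lat 0.0004 Fr 0.8 Ft -0.7 Fz -3.6 Tz 0.084 M 0.013
```

```bash
python3 -m creep '[[255,[0,0,4],0],[255,[0,0,3],0],[255,[0,0,1.5],0],[255,[0,0,0],0]]'>/dev/null;python3 -c "from h import *;st()"; python3 -m creep '[[255,[0.2,-5.2,0],3],[255,[0.1,-5.3,0],3],[255,[0.1,-5.2,0],3]]'>/dev/null;python3 -c "from h import *;st()"; python3 -m creep '[[255,[0.1,-5.2,0],3]]'>/dev/null;python3 -c "from h import *;st()";python3 -m creep '[[255,[0.1,-5.2,0],3]]'>/dev/null;python3 -c "from h import *;st()"; python3 -m creep '[[255,[0.1,-5.2,0],3]]'>/dev/null;python3 -c "from h import *;st()"
```

```text
t 19.10 ang 131.7 rel 29.7 z 0.0556 R 0.1006 lat 0.0005 Fr 2.3 Ft -1.8 Fz -2.8 Tz 0.131 M -0.049
t 19.48 ang 122.5 rel 20.5 z 0.0558 R 0.1003 lat 0.0010 Fr 2.6 Ft 0.2 Fz -3.7 Tz 0.417 M 0.444
t 19.60 ang 119.5 rel 17.5 z 0.0558 R 0.1003 lat 0.0010 Fr 2.5 Ft -0.1 Fz -3.2 Tz 0.523 M 0.520
t 19.73 ang 116.5 rel 14.5 z 0.0558 R 0.1004 lat 0.0010 Fr 2.9 Ft -0.1 Fz -3.8 Tz 0.486 M 0.479
t 19.85 ang 113.5 rel 11.5 z 0.0558 R 0.1004 lat 0.0010 Fr 2.7 Ft -0.9 Fz -3.7 Tz 0.521 M 0.436
```

```bash
python3 -m creep '[[255,[0.1,-5.2,0],3]]'>/dev/null;python3 -c "from h import *;st()";python3 -m creep '[[255,[0.1,-5.2,0],3]]'>/dev/null;python3 -c "from h import *;st()"
python3 - <<'E'
from h import *
c=camera("top"); crop(c,225,170,345,290,5,"t12")
E
```

```text
t 19.98 ang 110.5 rel 8.5 z 0.0558 R 0.1004 lat 0.0010 Fr 3.4 Ft -0.6 Fz -3.4 Tz 0.597 M 0.536
t 20.10 ang 107.5 rel 5.5 z 0.0557 R 0.1004 lat 0.0010 Fr 3.6 Ft -1.0 Fz -3.9 Tz 0.567 M 0.472
```

View pics/t12.png

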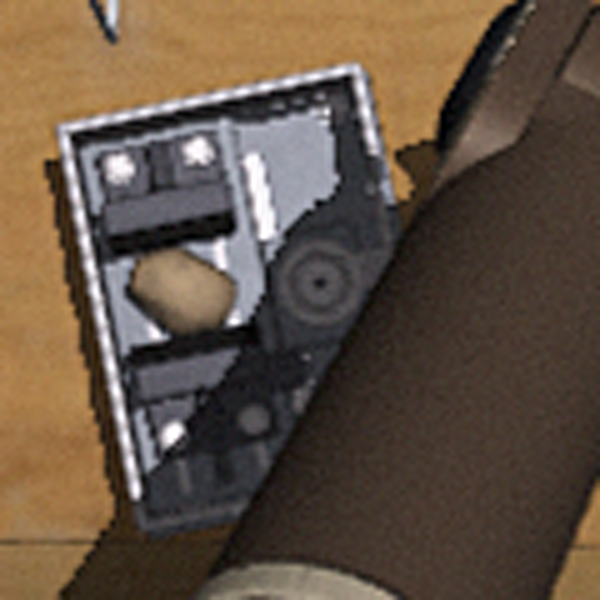

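```bash
python3 -m creep '[[255,[0.1,-3.5,0],2]]'>/dev/null;python3 -c "from h import *;st()";python3 -m creep '[[255,[0.1,-3.5,0],2]]'>/dev/null;python3 -c "from h import *;st()";python3 -m creep '[[255,[0,-3.5,0],2]]'>/dev/null;python3 -c "from h import *;st()";python3 -m creep '[[255,[0.1,-3.5,0],2]]'>/dev/null;python3 -c "from h import *;st()"; python3 -m creep '[[255,[0,-3.5,0],2]]'>/dev/null;python3 -c "from h import *;st()"
```

```text
t 20.27 ang 105.6 rel 3.6 z 0.0558 R 0.1004 lat 0.0012 Fr 2.1 Ft -1.1 Fz -4.3 Tz 0.616 M 0.507
t 20.40 ang 103.6 rel 1.6 z 0.0558 R 0.1005 lat 0.0012 Fr 3.0 Ft -0.7 Fz -3.4 Tz 0.604 M 0.535
t 20.52 ang 101.6 rel -0.4 z 0.0558 R 0.1004 lat 0.0011 Fr 3.0 Ft -1.9 Fz -4.4 Tz 0.691 M 0.500
t 20.65 ang 99.6 rel -2.4 z 0.0558 R 0.1005 lat 0.0012 Fr 2.8 Ft -1.7 Fz -4.0 Tz 0.644 M 0.475
t 20.77 ang 97.6 rel -4.4 z 0.0558 R 0.1005 lat 0.0012 Fr 2.9 Ft -1.7 Fz -3.7 Tz 0.704 M 0.538
```

```bash
python3 -m creep '[[255,[0,-3.5,0],2]]'>/dev/null;python3 -c "from h import *;st()";python3 -m creep '[[255,[0.1,-3.5,0],2]]'>/dev/null;python3 -c "from h import *;st()";python3 - <<'E'
from h import *
c=camera("top"); crop(c,225,190,305,270,8,"t13")
E
python3 -m creep '[[255,[0,-2.6,0],1.5]]'>/dev/null;python3 -c "from h import *;st()"
```

```text
t 20.90 ang 95.6 rel -6.4 z 0.0559 R 0.1005 lat 0.0013 Fr 3.2 Ft -1.4 Fz -3.3 Tz 0.744 M 0.611
t 21.02 ang 93.6 rel -8.4 z 0.0559 R 0.1005 lat 0.0014 Fr 2.6 Ft -0.8 Fz -3.6 Tz 0.827 M 0.751
t 21.20 ang 92.1 rel -9.9 z 0.0559 R 0.1005 lat 0.0015 Fr 1.3 Ft -1.4 Fz -3.5 Tz 0.766 M 0.628
```

View pics/t13.png

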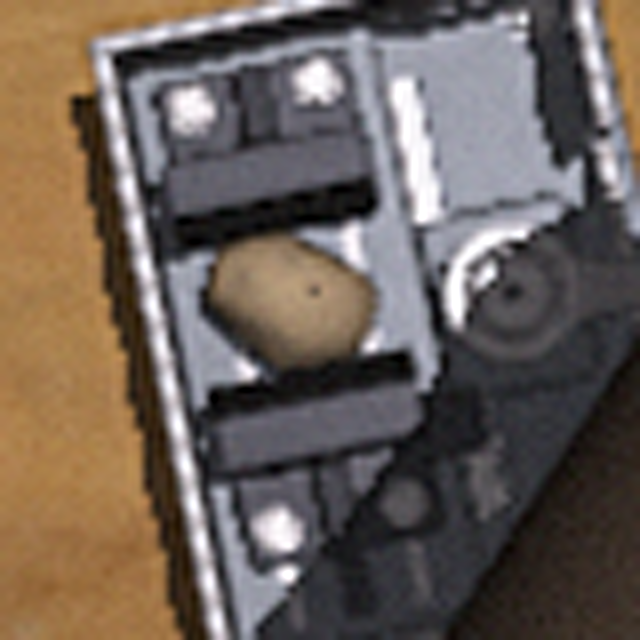

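```bash
python3 -m creep '[[255,[0,-2.6,0],1.5]]'>/dev/null;python3 -c "from h import *;st()";python3 -m creep '[[255,[0,-2.6,0],1.5]]'>/dev/null;python3 -c "from h import *;st()";python3 -m creep '[[255,[0,-2.6,0],1.5]]'>/dev/null;python3 -c "from h import *;st()"
```

```text
t 21.32 ang 90.6 rel -11.4 z 0.0559 R 0.1005 lat 0.0015 Fr 3.1 Ft -0.8 Fz -4.1 Tz 0.777 M 0.701
t 21.45 ang 89.1 rel -12.9 z 0.0559 R 0.1005 lat 0.0015 Fr 2.1 Ft -1.2 Fz -3.6 Tz 0.823 M 0.710
t 21.57 ang 87.6 rel -14.4 z 0.0559 R 0.1005 lat 0.0016 Fr 1.4 Ft -0.6 Fz -3.5 Tz 0.847 M 0.793
```

```bash
python3 -m creep '[[255,[0,-2.6,0],1.5]]'>/dev/null;python3 -c "from h import *;st()";python3 -m creep '[[255,[0,-2.6,0],1.5]]'>/dev/null;python3 -c "from h import *;st()"
```

```text
t 21.70 ang 86.1 rel -15.9 z 0.0559 R 0.1005 lat 0.0016 Fr 1.3 Ft -0.1 Fz -4.0 Tz 0.836 M 0.830
t 21.82 ang 84.6 rel -17.4 z 0.0559 R 0.1006 lat 0.0016 Fr 1.7 Ft -0.2 Fz -3.5 Tz 0.881 M 0.859
```

```bash
python3 -m creep '[[255,[0.1,4.3,0],-2.8],[255,[0.1,4.3,0],-2.7],[255,[0,0,0],0]]'>/dev/null;python3 - <<'E'
from h import *
st(); c=camera("wrist");crop(c,220,0,340,120,6,"w14c")
E
```

```text
t 22.20 ang 90.2 rel -11.8 z 0.0556 R 0.1005 lat 0.0002 Fr 2.1 Ft -2.2 Fz -1.6 Tz 0.343 M 0.123
```

View pics/w14c.png

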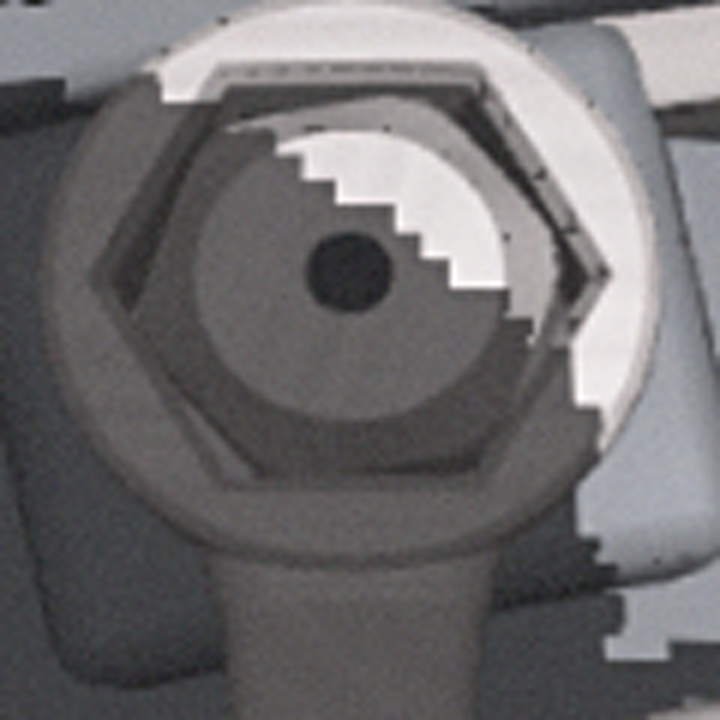

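```bash
python3 -m creep '[[255,[0,3.6,0],-2],[255,[0.1,3.6,0],-2],[255,[0,0,0],0]]'>/dev/null;python3 - <<'E'
from h import *
st(); c=camera("wrist");crop(c,220,0,340,120,6,"w15c")
E
```

```text
t 22.62 ang 94.3 rel -7.7 z 0.0557 R 0.1006 lat 0.0005 Fr 1.7 Ft -2.9 Fz -2.8 Tz 0.276 M -0.018
```

View pics/w15c.png

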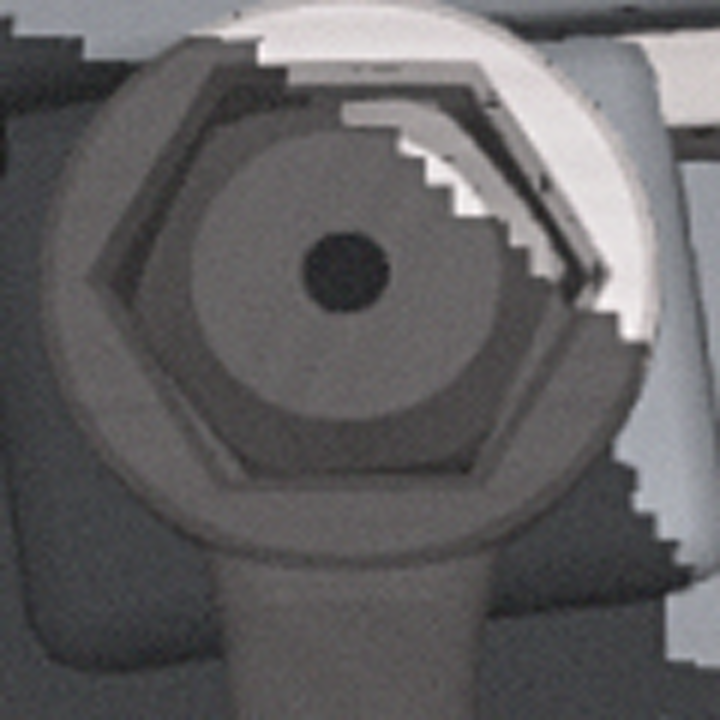

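```bash
python3 -m creep '[[255,[-0.2,-0.6,0],0],[255,[0,0,0],0],[255,[0,0,-4],0],[255,[0,0,-6],0]]'; python3 -c "from h import *;st()"; python3 -m creep '[[255,[0,0,-12],0],[255,[0,0,-20],0],[255,[0,0,-25],0],[255,[0,0,0],0]]'>/dev/null;python3 - <<'E'
from h import *
st(); c=camera("wrist");cv2.imwrite("pics/w16.png",c["frame"][:,:,::-1])
c=camera("top"); crop(c,225,170,345,290,5,"t16");c=camera("side");cv2.imwrite("pics/s16.png",c["frame"][:,:,::-1])
print(read_state()["joint_pos"])
E
```

```text
time_s: 23.18
tcp_pos: [0.561, -0.1253, 0.066]
tool_rot: [-0.0, 0.681, 0.733, 0.0]
ft_force: [-0.5, 0.9, -3.6]
gripper_width: 0.0126
t 23.18 ang 94.2 rel -7.8 z 0.0660 R 0.1006 lat -0.0001 Fr 1.0 Ft -0.4 Fz -3.6 Tz 0.141 M 0.100
t 23.68 ang 94.2 rel -7.8 z 0.1257 R 0.1016 lat 0.0017 Fr 0.2 Ft -0.3 Fz -3.3 Tz 0.035 M 0.008
[-0.37175567  0.51889528  0.69335939  1.86867541 -0.41585861  0.90296034
  0.59381282]
```

View pics/w16.png

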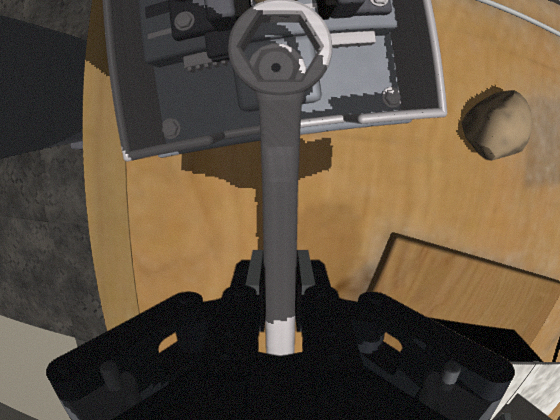

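View pics/t16.png

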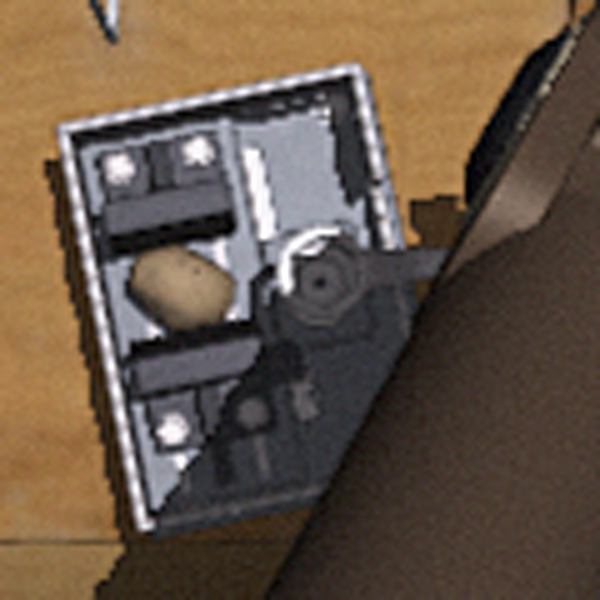

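```bash
python3 -m creep '[[255,[-20,-10,0],0],[255,[-33.6,-17.6,0],0],[255,[-33.6,-17.6,0],0],[255,[-33.6,-17.6,0],0],[255,[-33.6,-17.6,0],0],[255,[-33.6,-17.6,0],0],[255,[-33.6,-17.8,0],4],[255,[0,0,0],4.2],[255,[0,0,0],0]]';python3 - <<'E'
from h import *
c=camera("top"); crop(c,225,170,325,290,5,"t17");np.savez("t17.npz",**c)
E
```

```text
time_s: 24.95
tcp_pos: [0.461, -0.3548, 0.1218]
tool_rot: [-0.001, 0.732, 0.682, -0.0]
ft_force: [0.2, -0.8, -2.5]
gripper_width: 0.013
```

View pics/t17.png

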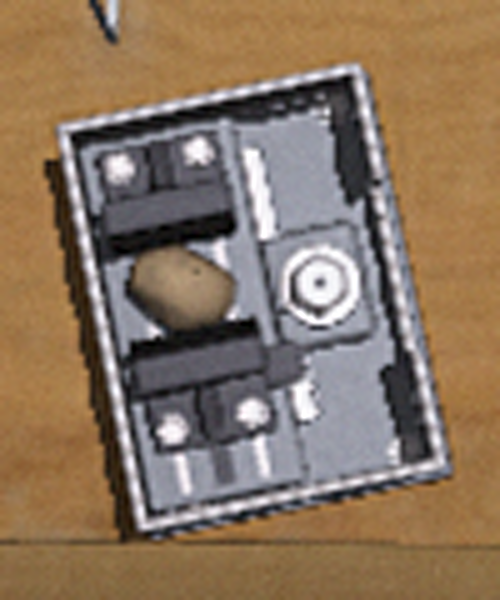

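```bash
python3 -m creep '[[255,[0,0,20],0],[255,[0,0,35],0],[255,[0,0,35],0],[255,[0,0,15],0],[255,[0,0,6],0],[255,[0,0,2],0],[255,[0,0,0],0]]';python3 -c "from h import *;st()"
```

```text
time_s: 25.88
tcp_pos: [0.4622, -0.3552, 0.0106]
tool_rot: [0.001, 0.731, 0.682, 0.0]
ft_force: [0.2, 1.0, -3.7]
gripper_width: 0.013
t 25.88 ang 86.0 rel -16.0 z 0.0106 R 0.3359 lat -0.0683 Fr 1.0 Ft 0.2 Fz -3.7 Tz -0.007 M -0.018
```

```bash
python3 -m creep '[[255,[0,0,1.5],0],[255,[0,0,1],0],[255,[0,0,0],0]]';python3 -c "from h import *;st()"
```

```text
time_s: 26.25
tcp_pos: [0.4618, -0.3548, 0.0074]
tool_rot: [0.0, 0.731, 0.682, 0.0]
ft_force: [-0.3, 0.1, -3.1]
gripper_width: 0.0126
t 26.25 ang 86.0 rel -16.0 z 0.0074 R 0.3355 lat -0.0687 Fr 0.1 Ft -0.3 Fz -3.1 Tz -0.002 M -0.127
```

```bash
python3 -m creep '[[255,[0,0,1],0],[255,[0,0,0],0]]';python3 -c "from h import *;st()"
```

```text
time_s: 26.5
tcp_pos: [0.4618, -0.3549, 0.0068]
tool_rot: [0.0, 0.731, 0.682, 0.0]
ft_force: [-1.8, 1.5, 4.4]
gripper_width: 0.0129
t 26.50 ang 86.0 rel -16.0 z 0.0068 R 0.3356 lat -0.0686 Fr 1.4 Ft -1.9 Fz 4.4 Tz 0.061 M -0.679
```

The spanner is on the bench. I'll open the gripper slowly and retreat.

```bash
python3 -m creep '[[200,[0,0,0],0],[120,[0,0,0],0],[0,[0,0,0],0],[0,[0,0,0],0],[0,[0,0,0],0],[0,[0,0,-15],0],[0,[0,0,-40],0],[0,[0,0,-50],0],[0,[0,0,-40],0],[0,[0,0,0],0]]';python3 - <<'E'
from h import *
c=camera("top"); cv2.imwrite("pics/t18.png",c["frame"][:,:,::-1]); crop(c,225,170,325,290,5,"t18c")
c=camera("side"); crop(c,220,150,340,310,4,"s18"); c=camera("wrist"); cv2.imwrite("pics/w18.png",c["frame"][:,:,::-1]); st()
E
```

```text
time_s: 27.75
tcp_pos: [0.4631, -0.3564, 0.1554]
tool_rot: [0.003, 0.731, 0.682, 0.001]
ft_force: [-0.3, 0.5, 0.1]
gripper_width: 0.0854
t 27.90 ang 86.0 rel -16.0 z 0.1511 R 0.3350 lat -0.0691 Fr 0.6 Ft -0.1 Fz -1.0 Tz 0.026 M -0.066
```

View pics/t18.png

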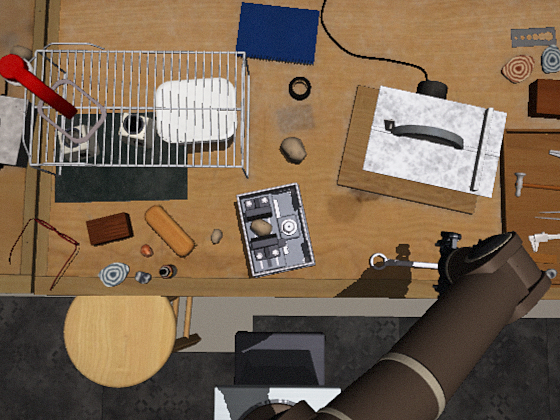

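View pics/s18.png

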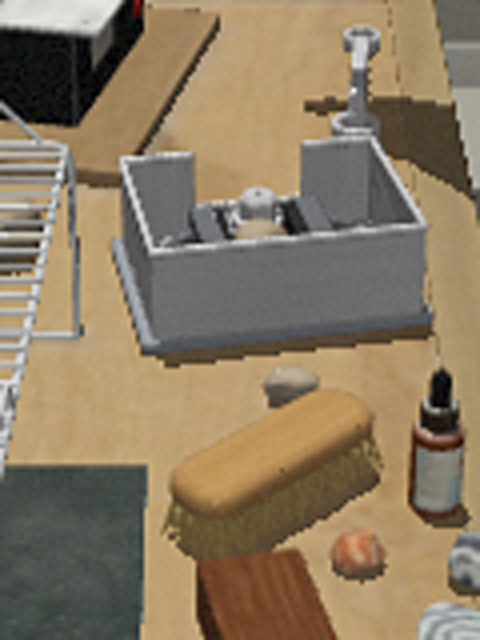

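View pics/w18.png

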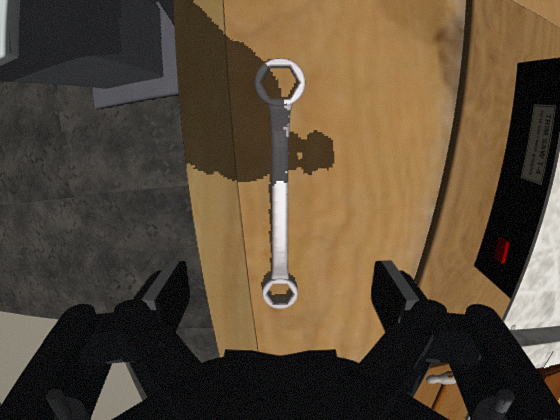

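```bash
python3 -c "
from station import *
print(sign_off())"
```

```text
the job is handed in; nothing more can be done
None
```

The stone is gripped between both jaws, and the spanner is off the hexagon and lying flat on the bench where it first lay. I handed the job in at about 28 s.

**Turning:** I turned the hexagon in three clockwise strokes, lifting the ring off and reseating it 60° back between them. The shank stayed within about 36° of the notch's middle.

**Tightening:** The moment I worked out from the wrist readings was about 0.45–0.55 N m while the jaw ran free. It then rose to about 0.85 N m over the last 12° or so, and I stopped there, inside the 0.7–1.0 N m range. Single readings scatter by about 0.05–0.1 N m, so the final value is a trend rather than an exact figure. I did not measure the grip on the stone in any other way.

**Taking the spanner off:** The spanner slipped about 1° in the fingers under load. I therefore backed it off by about 9° and checked in the wrist picture that it sat in the middle of its play before lifting.

**Last checks:**
- **Stone:** in the top view it sits between both rubber facings, and the jaw did not spring back when the spanner came off.
- **Spanner:** it lies flat, well clear of the vise and the saw.
- **Everything else:** the bottle, the brush and the waiting stone look undisturbed, and the gripper is open about 0.15 m above the bench, touching nothing.

One reading disagreed: on the first seating the ring touched the bevel with about 4 N, because my camera offset was about 1.5 mm off. I corrected it before going further.

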